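Prime a hand vacuum pump for the lathe's vacuum chuck

TASK

Push the pump's red bleed lever fully over to shut it, then grip the wooden crank handle and turn the crank two full turns clockwise (seen from above) at a slow, steady pace, carrying it through the heavy point of each turn without letting it kick ahead or spin back. Do not push or pull the handle along its slotted arm so hard that its clamp slips; it is set differently every time. Let go with the crank back where it rests, handle on the side away from the cylinder, and leave the other things on the bench alone.

Things in the scene. Friction and masses are not known exactly. Their poses are not given: they have to be found in the camera images.
- pump: Hand vacuum pump bolted to the bench: grey base plate 12 mm thick, blue round column (radius up to 58 mm, 96 mm high), ribbed cylinder lying along its x axis from 115 to 250 mm, top 137 mm above the bench. Origin on the bench under the column's axis; x axis points from the column along the cylinder, y axis towards the bleed lever, z up.
- hub (a point): Point on the crank's vertical turning axis, straight above the pump's origin, 168 mm above the bench: the height of the middle of the upright wooden crank handle. The brass hub cap on this axis, 34 mm across, tops out at 139 mm.
- crank (a joint): Crank turn, rad, clockwise from above positive, 0 at rest at the start, no end stops. At 0 and each full turn its arm points along the pump's -x, at 1.571 along +y. It works a spring: stiffest a quarter to half turn on (up to 0.8 N m, 8 to 16 N at the handle), then for the next half turn it drives ahead as hard, so hold on. Within 0.4 rad of rest it stays put and turns with under 2 N.
- crank_end (a point): Outer end of the dark steel slotted crank arm (26 mm wide, top 132 mm above the bench), 114 mm from the turning axis. On the arm stands the round wooden handle: 24 mm diameter, from 142 to 195 mm above the bench, free above, spinning freely on its pin. Its centre is 50 to 84 mm from the axis, different each time and not measured: find it by eye or feel.
- clamp (a joint): Slip of the handle's brass clamp (20 by 30 mm, top 138 mm above the bench) along the slotted arm since the start, m, positive outwards, 0 at the start. It grips against about 5.5 N of push or pull along the arm, towards or away from the axis, and slips beyond that; it does not come back by itself.
- bleed (a joint): Red-tipped bleed lever on a small grey block at the pump's left (+y) side, in rad. It tips about a level axis along the pump's y: starts open between 0 and 0.3 leaning to the pump's -x side, shut at 1.0 leaning to the +x side. It moves with 1 to 2 N and stays where it is left. To shut it push its upper part along the pump's +x.
- bleed_tip (a point): Centre of the red ball (26 mm across) on the bleed lever's 10 mm stem. It is 70 mm from the lever's pivot, which lies 34 mm above the bench; the ball is 95 to 104 mm above the bench. The lever stands on a grey block 70 by 50 mm with its top 37 mm above the bench (shaft 47 mm).
- bowl_blank: Bystander: turned wooden bowl blank, 124 mm across, 50 mm high, loose; origin at the centre of its underside.
- mug: Bystander: white mug, 80 mm across, 90 mm high, loose; origin at the centre of its underside.
- faceplate: Bystander: dark steel lathe faceplate ring, 90 mm across, 18 mm high, loose; origin at the centre of its underside.

How it is judged:
On the way, in this order (a step that is already met when the one before it is completed fails the run):
1. the bleed lever is pushed fully over (value of joint bleed above 0.85 rad), for 0.2 s.
2. the crank has been carried over the far end of its first turn (value of joint crank above 4 rad), for 0.05 s.
3. the crank has come to the end of its second turn (value of joint crank above 12 rad), for 0.05 s.
At the end, for the whole second after the job is handed in: The bleed lever is shut (above 0.85 rad), the crank rests, let go, two full turns on from the start within about 0.46 rad, and the handle's clamp is within 2 mm of where it was set (value of joint bleed above 0.85 rad and value of joint crank between 12.1 and 13.03 rad and velocity of joint crank between -0.1 and 0.1 rad/s and value of joint clamp between -0.002 and 0.002 m); the robot touches nothing.
It fails at once if the crank is turned while the bleed lever is still open (value of joint crank above 1 rad and value of joint bleed below 0.8 rad).
It fails at once if the crank kicks ahead (faster than 4 rad/s) (velocity of joint crank above 4 rad/s).
It fails at once if the crank spins back in the middle of the work (value of joint crank between 0.8 and 11.8 rad and velocity of joint crank below -1 rad/s).
It fails at once if the handle's clamp is forced along its slot (value of joint clamp above 0.002 m or value of joint clamp below -0.002 m).
It fails at once if a bystander is disturbed (distance of any of bowl_blank, mug, faceplate from where it was at the start of the episode above 0.03 m).
It also fails if it takes over 72 s, if anything falls off the work surface, if the arm or the gripper's body presses on something with over 40 N, if the wrist force passes 120 N, or if a joint passes its speed limit or range.

ROBOT

A 6-joint arm with a two-finger parallel gripper is mounted at the origin on the work surface. World frame = base frame: x ahead of the robot, y to its left, z up, the work surface at z = 0. Lengths are in m, angles in rad, forces in N, time in s.
With the tool pointing down it reaches from about 0.375 to 0.75 m from the base axis. Payload 9 kg.
Tool frame: the origin (TCP) lies midway between the tips of the shut fingers; the grasp point (between the pads) lies 19 mm behind it; z points along the fingers, y is the line along which they close (so a half turn about z gives the same grasp; the last joint's range is limited). The gripper opens to 85 mm and grips with 20 to 120 N. Pads are 22 mm wide; open, the fingers measure 114 mm over their backs; the gripper's body (76 mm by 85 mm) begins 54 mm behind the grasp point. The pads swing forward as they close: fully open they stand 13 mm farther back than shut.
Start: joints at [-1.355, 0.104, 0.097, 1.564, 0, 1.353], TCP at [0.252, -0.544, 0.2] pointing down, gripper open.
Joint ranges: [-2.99, 2.99], [-0.84, 1.86], [-1.1, 1.16], [-1.84, 2.11], [-1.51, 1.56], [-3.14, 3.14]. Speed limits (rad/s): [2.22, 2.22, 2.57, 3.14, 3.14, 3.14].

INTERFACE

Orientations are given as a unit quaternion [w, x, y, z].
In Python, from station import get_state, cams, sign_off gives the robot as it stands. The module is installed in compiled form; this text tells all that it offers.
- The arm moves only by the tool play_rows, never from a script. Its argument "commands" is a list of rows, each a list of 3 entries, a list of its own where there are three numbers: the finger opening in mm, from 0 to 85.4, then the shift along the tool's x, y, z in units of 30 mm (1.0 is 30 mm), then the turn, a rotation vector about the tool's x, y, z in units of 5 degrees (1.0 is 5 degrees). A call has 1 to 20 rows; each row is the pose to reach, as a shift and turn from the pose commanded when the call began, along the tool's axes at that moment; what a row does not reach only later rows make up. A row lasts 1/8 s, in which the tool goes at most 62.5 mm and 10.7 degrees, less where a joint would pass 70% of its speed; a pose out of reach is approached as far as the arm can. A call with a gripper value outside its range is refused whole. The fingers move at their own pace and stop on an object; "squeeze" is the grip in N (left out, the last holds). Time passes only in rows, so rows that repeat a pose let the fingers close. It gives the time, the measured TCP pose, the force, the opening and the grip force at its end, in the units of the state.
- get_state(): the state, without advancing time (a new reading comes with each control period).
- cams.read_camera(name): name is "side" or "top"; returns a dict with "frame" (384x512x3 uint8, red, green, blue), "camera_matrix" (3x3 intrinsics, pixels), "view" (4x4, takes a point from world to camera coordinates). Camera axes: x right, y up, looking along -z (the intrinsics and any distortion apply to the point x, -y, -z); pixel columns grow to the right and rows downward; lengths in m; the calibration is good to about 2 mm. A picture is of the moment at which its call begins. There is no depth.
- sign_off(): hands the job in; it is judged then, once.
Trained networks look in a picture, given as the dict that the camera call returned (one of the last four; its "shot" number tells which), for a name from the list of things; names that differ only in an ending like _2 or _b are one class to them, and where a whole thing is asked for, a point or a joint stands for the part that bears it (a point fixed in the world has none). Each returns a list of dicts, best first, with "confidence" (0 to 1); they miss things now and then, are a little off and sometimes report something else, mostly with a low value. They report only what shows in the picture. A call takes as long as a camera call.
- cams.spot_in(picture, label): "extent" ([left, top, right, bottom] in pixels, round what is visible of it).
The state is a dict: "time_s": time; "joints": joint angles; "qd": joint speeds; "joint_torque": joint torques, N m; "position": TCP position; "tcp_rot": TCP orientation; "wrist_force": force on the tool from outside, world axes, zero at the start; "ft_torque": the same for the moment, N m; "opening": finger opening in m; "grasp_force": force on a finger pad.
Only numpy, scipy, OpenCV 4.12 (cv2) and the standard library are available. Lean on these libraries where they do the work, as an engineer would, in place of code of your own. Each camera call takes 0.05 s, during which the arm holds its last target. There are 200 camera calls.

## Working session

There is one attempt and no reset: what is moved stays moved. The work goes in short steps, Python scripts to look and compute and a tool call to move; the robot and the scene stay as the last step left them, time stands still between calls to the robot, and variables do not carry over. Pictures are saved under pics/ and viewed, at most 10 in all, crops included, and the job is handed in when it is done.

Besides the shell and the picture viewer there is one more tool, called by a JSON object that holds its "fn" and its "kwargs", one argument or row to a line. play_rows: Moves the arm, as the interface text tells. Its arguments: {"type":"object","properties":{"commands":{"type":"array"},"squeeze":{"type":"number"}},"required":["commands"]}

```bash
mkdir -p pics; cat > h.py <<'E'
import numpy as np, cv2
from station import get_state, cams, sign_off
def proj(p,d):
    c=d["view"]@np.append(p,1); q=np.array([c[0],-c[1],-c[2]]); u=np.array(d["camera_matrix"])@q; return u[:2]/u[2]
def atz(px,z,d):
    K=np.array(d["camera_matrix"]);V=np.array(d["view"]);r=np.linalg.solve(K,[px[0],px[1],1.]);r=np.array([r[0],-r[1],-r[2]])
    R=V[:3,:3];o=-R.T@V[:3,3];w=R.T@r;return o+w*(z-o[2])/w[2]
E
python3 - <<'E'
from h import *
for n in("top","side"):
    d=cams.read_camera(n); print(n,[k for k in d],(-d["view"][:3,:3].T@d["view"][:3,3]).round(3))
    cv2.imwrite(f"pics/{n}0.png",cv2.resize(d["frame"][:,:,::-1],(800,600),interpolation=cv2.INTER_CUBIC))
    for l in("pump","hub","crank","crank_end","clamp","bleed","bleed_tip","bowl_blank","mug","faceplate"):
        try: print(l,[(np.round(x["extent"],1).tolist(),round(x["confidence"],2)) for x in cams.spot_in(d,l)[:2]])
        except Exception as e: print(l,e)
print(get_state())
E
```

```text
top ['frame', 'camera_matrix', 'view', 'shot'] [0.323 0.039 1.683]
pump [([238.2, 102.9, 321.6, 204.5], 0.85)]
hub [([238.6, 101.2, 322.9, 206.1], 0.73)]
crank [([288.7, 162.3, 309.7, 191.4], 0.63)]
crank_end [([288.9, 157.2, 314.3, 207.9], 0.76)]
clamp [([302.1, 185.8, 309.2, 191.5], 0.65)]
bleed [([248.9, 190.4, 258.6, 196.6], 0.58)]
bleed_tip [([288.3, 157.6, 312.3, 207.1], 0.69), ([353.4, 143.6, 387.3, 173.3], 0.59)]
bowl_blank [([350.8, 187.1, 385.6, 221.2], 0.8)]
mug [([353.9, 145.5, 386.2, 170.6], 0.93)]
faceplate [([138.8, 209.9, 165.2, 231.2], 0.71)]
side ['frame', 'camera_matrix', 'view', 'shot'] [0.428 1.142 1.261]
pump [([180.0, 163.5, 275.3, 248.1], 0.55)]
hub [([180.1, 165.9, 276.7, 248.5], 0.63), ([264.8, 148.4, 289.1, 173.1], 0.34)]
crank [([233.2, 167.5, 277.0, 193.5], 0.72)]
crank_end [([232.6, 166.2, 277.3, 193.5], 0.65)]
clamp []
bleed [([257.0, 218.5, 269.3, 229.0], 0.56)]
bleed_tip [([256.6, 218.1, 268.2, 231.2], 0.42)]
bowl_blank [([261.1, 148.4, 290.4, 171.1], 0.6)]
mug [([224.7, 143.3, 246.6, 170.5], 0.86)]
faceplate [([272.8, 313.2, 304.2, 350.0], 0.92), ([261.4, 150.1, 289.9, 170.7], 0.7)]
{'time_s': 1.1, 'joints': array([-1.35465636e+00,  1.04101466e-01,  9.72902216e-02,  1.56392548e+00,
        5.34723194e-06,  1.35311108e+00]), 'qd': array([-1.35035811e-04,  1.19179080e-04,  1.87057979e-03, -1.12333700e-03,
        9.00206764e-04,  9.55178852e-05]), 'joint_torque': array([ 2.90284106e-04, -5.56765008e+01,  5.03779185e+01,  1.20668656e-04,
       -3.02304852e-04,  9.20214038e-08]), 'position': array([ 0.25222911, -0.54442805,  0.20012444]), 'tcp_rot': array([2.98026892e-05, 9.76566557e-01, 2.15215611e-01, 2.65059009e-06]), 'wrist_force': array([-0.33156542,  0.05641799,  0.30428308]), 'ft_torque': array([ 0.0285059 , -0.02131079,  0.03783599]), 'grasp_force': 0.0, 'opening': 0.08541017299380324}
```

```bash
python3 - <<'E'
import cv2
a=cv2.imread("pics/top0.png")
f=800/512
c=a[int(85*f):int(245*f),int(220*f):int(400*f)]
cv2.imwrite("pics/topc.png",cv2.resize(c,(675,600),interpolation=cv2.INTER_CUBIC))
a=cv2.imread("pics/side0.png")
c=a[int(135*f):int(265*f),int(165*f):int(310*f)]
cv2.imwrite("pics/sidec.png",cv2.resize(c,(669,600),interpolation=cv2.INTER_CUBIC))
E
```

```text
(no output)
```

View pics/topc.png

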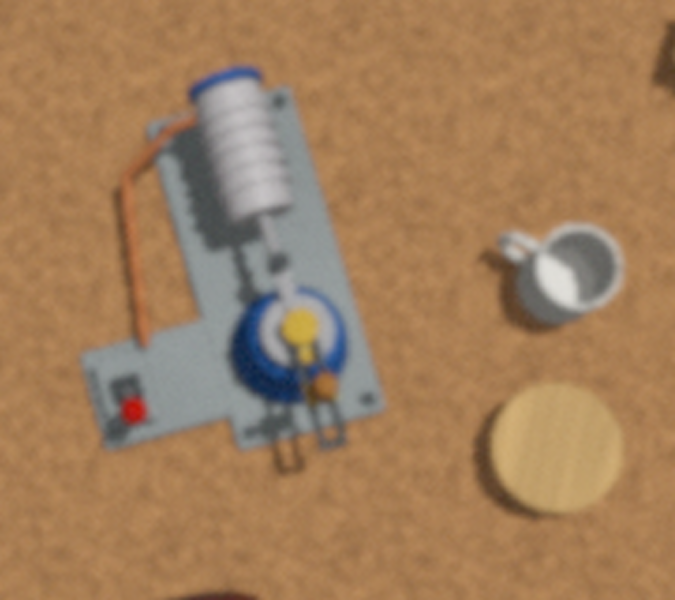

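View pics/sidec.png

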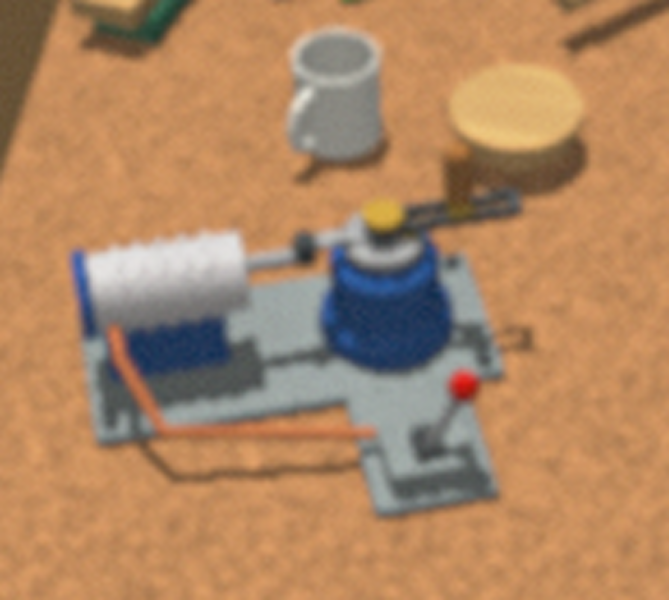

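The top crop shows the hub cap at about (300,326), the handle top at (325,385), the arm end at (331,443) and the red ball at (133,410). The side crop shows the cap at (383,215), the handle top at (459,150), the arm end at (515,200) and the ball at (463,385). Next I fit the pump pose to these points.

```bash
python3 - <<'E'
from h import *
from scipy.optimize import least_squares
T=cams.read_camera("top");S=cams.read_camera("side")
def cen(im,m,box):
    k=np.zeros(m.shape,bool);k[box[1]:box[3],box[0]:box[2]]=1
    y,x=np.nonzero(m&k); return np.array([x.mean(),y.mean()]),len(x)
def red(i): i=i.astype(int);return (i[...,0]>130)&(i[...,1]<70)
def yel(i): i=i.astype(int);return (i[...,0]>170)&(i[...,1]>130)&(i[...,2]<90)
rt,n1=cen(T,red(T["frame"]),(240,180,270,205));rs,n2=cen(S,red(S["frame"]),(250,205,280,235))
yt,n3=cen(T,yel(T["frame"]),(285,160,312,180));ys,n4=cen(S,yel(S["frame"]),(235,170,260,190))
print(rt,n1,rs,n2,yt,n3,ys,n4)
ct=lambda u,v:np.array([219.5+u/3.75,84.5+v/3.75]); cs=lambda u,v:np.array([165.1+u/4.614,134.4+v/4.614])
print(ct(300,326),ct(133,410),cs(383,215),cs(463,385))
hub=atz(ct(300,326),.139,T);print("hub top",hub,"side",atz(cs(383,212),.139,S))
ht=atz(ct(325,384),.195,T);print("handle",ht,atz(cs(459,149),.195,S))
et=atz(ct(332,444),.132,T);print("end",et,atz(cs(518,200),.132,S))
# ball triangulate
f=lambda p:np.r_[proj(p,T)-rt,proj(p,S)-rs]
r=least_squares(f,[.4,.1,.1]);print("ball",r.x,r.fun)
print(np.linalg.norm((ht-hub)[:2]),np.linalg.norm((et-hub)[:2]),np.arctan2(*(ht-hub)[1::-1]),np.arctan2(*(et-hub)[1::-1]))
print(np.linalg.norm(hub[:2]-r.x[:2]))
for n,b,z in(("bowl",(350.8,187.1,385.6,221.2),.04),("plate",(138.8,209.9,165.2,231.2),.01),("cylend",[222.5+61]*2+[0,0],.1)): print(n,atz(((b[0]+b[2])/2,(b[1]+b[3])/2),z,T)[:2])
E
```

```text
[254.80645161 193.38709677] 31 [264.90909091 218.09090909] 22 [299.44642857 172.19642857] 56 [246.92424242 178.07575758] 66
[299.5        171.43333333] [254.96666667 193.83333333] [248.1082358  180.99731253] [265.4467707  217.84169918]
hub top [ 0.57821348 -0.09970335  0.139     ] side [ 0.57342674 -0.10106845  0.139     ]
handle [ 0.51840281 -0.11655856  0.195     ] [ 0.51305241 -0.11616036  0.195     ]
end [ 0.47242229 -0.12956748  0.132     ] [ 0.46633478 -0.1294651   0.132     ]
ball [0.5035155  0.05067932 0.10109598] [-0.032596    0.47579761 -0.47933637 -0.07610184]
0.06214028310481829 0.10992561720373382 -2.866906944174974 -2.866458757060487
0.16791288506492197
bowl [ 0.48056301 -0.3537486 ]
plate [0.41009984 0.42248203]
cylend [0.68109184 0.45112962]
```

{"fn": "play_rows", "kwargs": {
  "commands": [
    [0,[2,-2,-1.7],[0,0,-2]],
    [0,[14.45,-14.7,-1.7],[0,0,-34.2]],
    [0,[14.45,-14.7,-1.7],[0,0,-34.2]],
    [0,[14.45,-14.7,-1.7],[0,0,-34.2]],
    [0,[14.45,-14.7,-1.7],[0,0,-34.2]],
    [0,[14.45,-14.7,-1.7],[0,0,-34.2]],
    [0,[14.45,-14.7,-1.7],[0,0,-34.2]],
    [0,[14.45,-14.7,-1.7],[0,0,-34.2]],
    [0,[14.45,-14.7,-1.7],[0,0,-34.2]],
    [0,[14.45,-14.7,-1.7],[0,0,-34.2]],
    [0,[14.45,-14.7,-1.7],[0,0,-34.2]],
    [0,[14.45,-14.7,-1.7],[0,0,-34.2]],
    [0,[14.45,-14.7,-1.7],[0,0,-34.2]],
    [0,[14.45,-14.7,-1.7],[0,0,-34.2]],
    [0,[14.45,-14.7,-1.7],[0,0,-34.2]],
    [0,[14.45,-14.7,-1.7],[0,0,-34.2]],
    [0,[14.45,-14.7,-1.7],[0,0,-34.2]],
    [0,[14.45,-14.7,-1.7],[0,0,-34.2]]
  ]
}}

```text
time_s: 3.45
position: [0.4602, 0.0379, 0.2511]
tcp_rot: [0.0, -0.136, 0.991, -0.0]
wrist_force: [0.5, 0.7, -0.5]
opening: 0.0
grasp_force: 0.0
```

{"fn": "play_rows", "kwargs": {
  "commands": [
    [0,[0,0,2],[0,0,0]],
    [0,[0,0,4],[0,0,0]],
    [0,[0,0,5.7],[0,0,0]],
    [0,[0,0,5.7],[0,0,0]],
    [0,[-0.4,0,5.7],[0,0,0]],
    [0,[-0.8,0,5.7],[0,0,0]],
    [0,[-1.1,0,5.7],[0,0,0]],
    [0,[-1.4,0,5.7],[0,0,0]],
    [0,[-1.7,0,5.7],[0,0,0]],
    [0,[-2.0,0,5.7],[0,0,0]],
    [0,[-2.3,0,5.7],[0,0,0]],
    [0,[-2.3,0,5.7],[0,0,0]]
  ]
}}

```text
time_s: 4.95
position: [0.5269, 0.0569, 0.0799]
tcp_rot: [-0.0, -0.138, 0.99, -0.0]
wrist_force: [0.1, -0.2, 0.0]
opening: -0.0001
grasp_force: 0.0
```

```bash
python3 - <<'E'
from h import *
S=cams.read_camera("side");s=get_state();print(s["position"],s["wrist_force"],s["joints"])
c=S["frame"][150:270,180:320,::-1]
cv2.imwrite("pics/s1.png",cv2.resize(c,(700,600),interpolation=cv2.INTER_CUBIC))
E
```

```text
[0.52653195 0.05683391 0.07989339] [ 0.0654451  -0.7298133  -0.12870123] [-1.39596214e-01 -9.79437519e-02 -3.23358360e-01  1.34591979e+00
 -1.66153555e-04 -4.16482020e-01]
```

View pics/s1.png

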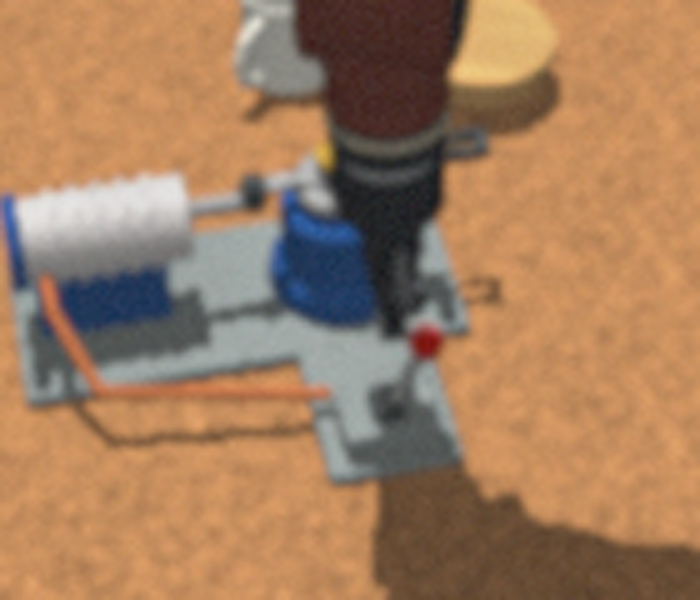

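```bash
python3 - <<'E'
from h import *
S=cams.read_camera("side");T=cams.read_camera("top");s=get_state();p=s["position"]
print("TCP side px",proj(p,S),"top",proj(p,T))
print("ball top->",[atz((254.9,193.6),z,T)[:2].round(4) for z in(.095,.1,.104)])
print("ball side->",[atz((265.0,218.1),z,S)[:2].round(4) for z in(.095,.1,.104)])
cv2.imwrite("pics/t1.png",cv2.resize(T["frame"][140:240,230:350,::-1],(720,600),interpolation=cv2.INTER_CUBIC))
E
```

```text
TCP side px [257.93070961 223.09246708] top [253.18951229 188.06205916]
ball top-> [array([0.5051, 0.0503]), array([0.5046, 0.0503]), array([0.5041, 0.0502])]
ball side-> [array([0.5019, 0.0452]), array([0.5016, 0.0499]), array([0.5013, 0.0537])]
```

View pics/t1.png

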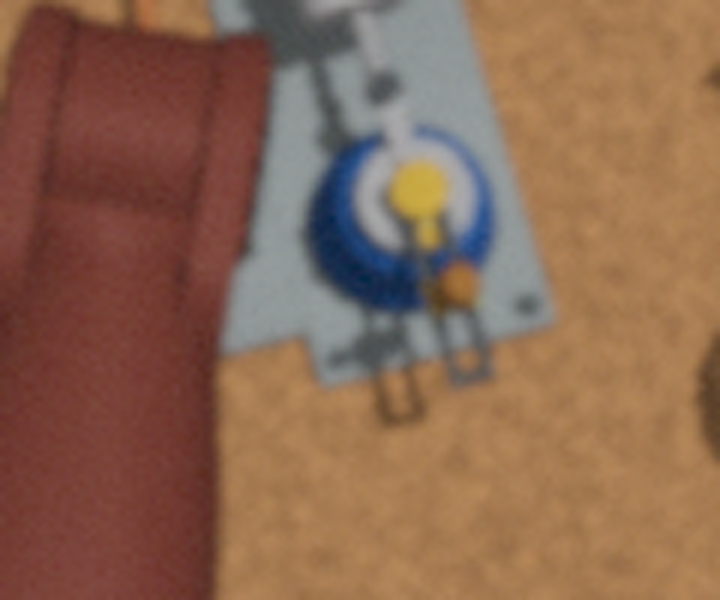

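The finger seems to have gone past the ball on the pump side: the top view is hidden by the arm, and the side view shows the tip left of the ball. I'll zoom in with the projected points marked.

```bash
python3 - <<'E'
from h import *
S=cams.read_camera("side");p=get_state()["position"];i=S["frame"].astype(int)
m=(i[...,0]>90)&(i[...,1]<60)&(i[...,2]<60);y,x=np.nonzero(m[205:235,250:285]);print(x.mean()+250,y.mean()+205,len(x),x.min()+250,x.max()+250,y.min()+205,y.max()+205)
x0,y0=235,170
c=cv2.resize(S["frame"][y0:y0+70,x0:x0+70,::-1],(595,595),interpolation=cv2.INTER_CUBIC)
for q in(p,p+[0,0,.03],p+[0,0,.1]):
    a=(proj(q,S)-[x0,y0]+.5)*8.5; cv2.circle(c,tuple(int(v) for v in a),4,(0,255,0),1)
cv2.imwrite("pics/s2.png",c)
E
```

```text
264.85714285714283 218.1904761904762 21 263 267 216 220
```

View pics/s2.png

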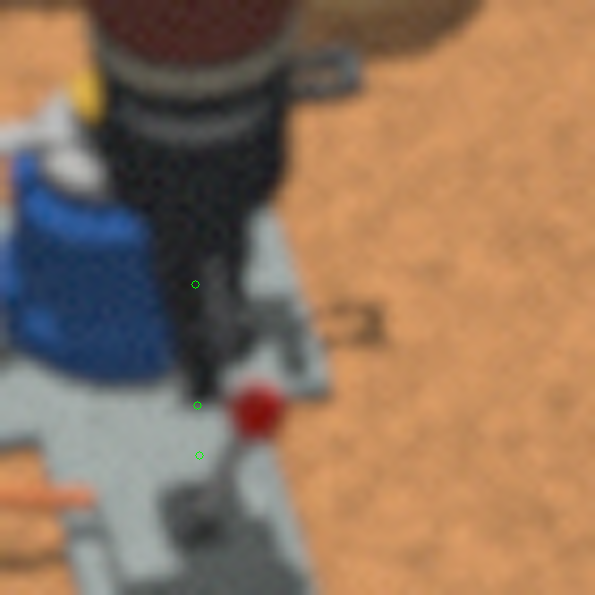

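{"fn": "play_rows", "kwargs": {
  "commands": [
    [0,[0.8,0,0],[0,0,0]],
    [0,[1.6,0,0],[0,0,0]],
    [0,[2.6,0,0],[0,0,0]],
    [0,[3.2,0,0],[0,0,0]],
    [0,[3.2,0,0.5],[0,0,0]],
    [0,[3.2,0,0.8],[0,0,0]],
    [0,[3.2,0,0.8],[0,0,0]]
  ]
}}

```text
time_s: 6.02
position: [0.4337, 0.0308, 0.0548]
tcp_rot: [-0.001, -0.138, 0.99, 0.0]
wrist_force: [0.6, -1.0, -0.6]
opening: 0.0001
grasp_force: 0.0
```

```bash
python3 - <<'E'
from h import *
S=cams.read_camera("side");s=get_state();p=s["position"];print(p,s["wrist_force"],proj(p,S))
x0,y0=235,150
c=cv2.resize(S["frame"][y0:y0+100,x0:x0+100,::-1],(600,600),interpolation=cv2.INTER_CUBIC)
for q in(p,p+[0,0,.03],p+[0,0,.1]):
    a=(proj(q,S)-[x0,y0]+.5)*6; cv2.circle(c,tuple(int(v) for v in a),4,(0,255,0),1)
cv2.imwrite("pics/s3.png",c)
E
```

```text
[0.4340453  0.03073848 0.05545904] [ 0.18527435  0.205556   -0.24141733] [284.092617   223.50948923]
```

View pics/s3.png

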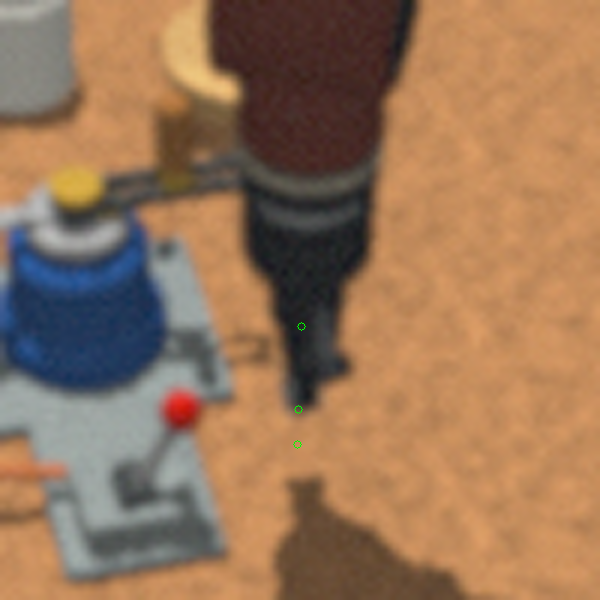

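```bash
python3 - <<'E'
from h import *
S=cams.read_camera("side");T=cams.read_camera("top")
ct=lambda u,v:np.array([219.5+u/3.75,84.5+v/3.75])
E=atz(ct(331,443),.132,T);G=atz(ct(288,470),0,T);L=(G-E)/.132;print("light",L)
g=atz((235+303/6-.5,150+480/6-.5),0,S);print("shadow",g)
for z in(.055,.07,.085,.1): 
    t=atz((235+300/6-.5,150+406/6-.5),z,S);print(z,t[:2],(t+L*z)[:2])
E
```

```text
light [-0.10819449  0.20834702 -1.        ]
shadow [0.42997941 0.00970007 0.        ]
0.055 [ 0.43359519 -0.0012284 ] [0.4276445  0.01023069]
0.07 [0.43352099 0.01298468] [0.42594738 0.02756897]
0.085 [0.43344679 0.02719776] [0.42425026 0.04490726]
0.1 [0.43337259 0.04141085] [0.42255314 0.06224555]
```

```bash
python3 - <<'E'
from h import *
T=cams.read_camera("top");S=cams.read_camera("side");p=get_state()["position"]
cv2.imwrite("pics/rawS.png",S["frame"][...,::-1])
x0,y0=200,150
c=cv2.resize(T["frame"][y0:y0+120,x0:x0+130,::-1],(650,600),interpolation=cv2.INTER_CUBIC)
for q in(p,p+[0,0,.1],p+[0,-.03,0]):
    a=(proj(q,T)-[x0,y0]+.5)*5; cv2.circle(c,tuple(int(v) for v in a),4,(0,255,0),1)
a2=c
x0,y0=235,150
cv2.imwrite("pics/t2.png",a2)
print(T["camera_matrix"],S["camera_matrix"],T["view"].round(3),S["view"].round(3))
E
```

```text
[[461.33944912   0.         252.93509923]
 [  0.         461.33944912 184.27986966]
 [  0.           0.           1.        ]] [[453.92409442   0.         258.77869697]
 [  0.         453.92409442 203.04897782]
 [  0.           0.           1.        ]] [[ 0.018 -1.    -0.01   0.049]
 [ 0.991  0.017  0.134 -0.546]
 [-0.134 -0.012  0.991 -1.624]
 [ 0.     0.     0.     1.   ]] [[-0.997 -0.072 -0.014  0.527]
 [ 0.041 -0.703  0.71  -0.109]
 [-0.061  0.707  0.705 -1.67 ]
 [ 0.     0.     0.     1.   ]]
```

View pics/t2.png

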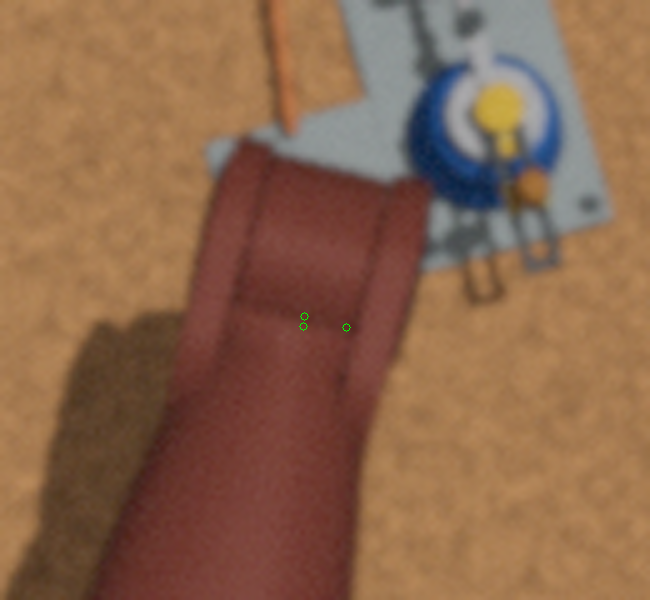

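{"fn": "play_rows", "kwargs": {
  "commands": [
    [0,[-0.8,0,0],[0,0,0]],
    [0,[-1.4,0,0],[0,0,0]],
    [0,[-1.7,0,0],[0,0,0]],
    [0,[-2.0,0,0],[0,0,0]],
    [0,[-2.3,0,0],[0,0,0]]
  ]
}}

```text
time_s: 6.9
position: [0.5008, 0.0494, 0.0561]
tcp_rot: [-0.0, -0.138, 0.99, -0.0]
wrist_force: [-1.3, 0.1, 0.3]
opening: -0.0
grasp_force: 0.7
```

```bash
python3 - <<'E'
from h import *
S=cams.read_camera("side");s=get_state();print(s["position"],s["wrist_force"],s["ft_torque"]);i=S["frame"].astype(int)
m=(i[...,0]>90)&(i[...,1]<60)&(i[...,2]<60);y,x=np.nonzero(m[205:235,240:285]);print(x.mean()+240,y.mean()+205,len(x))
a=i.sum(2)
for r in range(205,235,1): print(r,''.join('#' if v<120 else '+' if v<200 else '.' for v in a[r,245:290]), ''.join('R' if v else '.' for v in m[r,245:290]))
E
```

```text
[0.50178163 0.04957749 0.05618964] [-0.56480527  0.47399519  0.56366336] [0.01565783 0.01509997 0.01284957]
259.0952380952381 218.0952380952381 21
205 ++++++++++++++++####++++++................... .............................................
206 +++++++++++++++++####+++++................... .............................................
207 ++++++++++.++++++####+++++................... .............................................
208 +++++++++++++++++####+++++................... .............................................
209 ++++.+++++++++++++###++.+.................... .............................................
210 ++.++++++++++++..++#+++...................... .............................................
211 +++++++++++++.....+##++++.................... .............................................
212 ++++++++++++.......#++++++................... .............................................
213 +++++++++..........+#++++++.................. .............................................
214 ...................+##++++++................. .......................................
[... 1226 characters left out ...]
............................
228 ............................................. .............................................
229 ............................................. .............................................
230 ............................................. .............................................
231 .............++.............................. .............................................
232 ............+++.............................. .............................................
233 ............++++............................. .............................................
234 ............................................. .............................................
```

{"fn": "play_rows", "kwargs": {
  "commands": [
    [0,[-0.3,0,0],[0,0,0]],
    [0,[-0.6,0,0],[0,0,0]],
    [0,[-0.8,0,0],[0,0,0]],
    [0,[-0.95,0,0],[0,0,0]],
    [0,[-1.0,0,0],[0,0,0]]
  ]
}}

```text
time_s: 7.58
position: [0.5295, 0.0576, 0.0559]
tcp_rot: [-0.0, -0.138, 0.99, -0.0]
wrist_force: [-1.2, -0.1, -0.2]
opening: -0.0001
grasp_force: 0.5
```

```bash
cat >> h.py <<'E'
def ball(S):
    i=S["frame"].astype(int);m=(i[...,0]>90)&(i[...,1]<60)&(i[...,2]<60);y,x=np.nonzero(m[205:235,225:285]);return x.mean()+225,y.mean()+205,len(x)
E
python3 - <<'E'
from h import *
S=cams.read_camera("side");s=get_state();print(s["position"],s["wrist_force"]);b=ball(S);print(b,atz(b[:2],.097,S))
E
```

```text
[0.52954743 0.05763987 0.05589989] [-1.12155465  0.21781483 -0.92925771]
(np.float64(250.95), np.float64(220.1), 20) [0.55037177 0.05963894 0.097     ]
```

{"fn": "play_rows", "kwargs": {
  "commands": [
    [0,[-0.1,0,0],[0,0,0]],
    [0,[-0.2,0,0],[0,0,0]],
    [0,[-0.2,0,0],[0,0,0]]
  ]
}}

```text
time_s: 8.0
position: [0.5355, 0.0592, 0.0562]
tcp_rot: [0.0, -0.138, 0.99, -0.0]
wrist_force: [0.2, -0.3, 1.1]
opening: 0.0
grasp_force: 0.0
```

{"fn": "play_rows", "kwargs": {
  "commands": [
    [0,[-0.1,0,0],[0,0,0]],
    [0,[-0.2,0,0],[0,0,0]],
    [0,[-0.2,0,0],[0,0,0]]
  ]
}}

```text
time_s: 8.38
position: [0.5412, 0.0609, 0.0561]
tcp_rot: [0.0, -0.138, 0.99, -0.0]
wrist_force: [-1.2, -0.2, -0.4]
opening: 0.0002
grasp_force: 0.1
```

```bash
python3 - <<'E'
from h import *
S=cams.read_camera("side");s=get_state();print(s["position"],s["wrist_force"]);b=ball(S);print(b,atz(b[:2],.095,S))
E
```

```text
[0.54124349 0.06086769 0.05613393] [ 0.36765087 -1.20975489  0.22317821]
(np.float64(247.77777777777777), np.float64(221.5), 18) [0.56112311 0.06512473 0.095     ]
```

{"fn": "play_rows", "kwargs": {
  "commands": [
    [0,[-0.1,0,0],[0,0,0]],
    [0,[-0.15,0,0],[0,0,0]],
    [0,[-0.15,0,0],[0,0,0]]
  ]
}}

```text
time_s: 8.8
position: [0.5418, 0.0611, 0.0559]
tcp_rot: [-0.004, -0.138, 0.99, -0.001]
wrist_force: [-19.8, -6.1, 11.3]
opening: 0.0002
grasp_force: 10.5
```

```bash
python3 - <<'E'
from h import *
S=cams.read_camera("side");s=get_state();print(s["position"],s["wrist_force"]);b=ball(S);print(b,atz(b[:2],.095,S))
E
```

```text
[0.54182971 0.06113011 0.05584216] [-19.21729448  -6.59470607  11.42267762]
(np.float64(247.6315789473684), np.float64(221.5263157894737), 19) [0.56162382 0.06528029 0.095     ]
```

{"fn": "play_rows", "kwargs": {
  "commands": [
    [0,[1.0,0,0],[0,0,0]],
    [0,[1.6,0,0],[0,0,0]],
    [0,[1.6,0,-2],[0,0,0]],
    [20,[1.8,0,-4],[0,0,-2]],
    [50,[2,-1,-6.5],[0,0,-4]],
    [50,[2.57,-5.46,-6.5],[0,0,-26.3]],
    [50,[2.57,-5.46,-6.5],[0,0,-26.3]],
    [50,[2.57,-5.46,-6.5],[0,0,-26.3]],
    [50,[2.57,-5.46,-6.5],[0,0,-26.3]],
    [50,[2.57,-5.46,-6.5],[0,0,-26.3]],
    [50,[2.57,-5.46,-6.5],[0,0,-26.3]],
    [50,[2.57,-5.46,-6.5],[0,0,-26.3]],
    [50,[2.57,-5.46,-6.5],[0,0,-26.3]],
    [50,[2.57,-5.46,-6.5],[0,0,-26.3]],
    [50,[2.57,-5.46,-6.5],[0,0,-26.3]],
    [50,[2.57,-5.46,-6.5],[0,0,-26.3]],
    [50,[2.57,-5.46,-6.5],[0,0,-26.3]],
    [50,[2.57,-5.46,-6.5],[0,0,-26.3]]
  ],
  "squeeze": 80
}}

```text
time_s: 11.1
position: [0.516, -0.1166, 0.2512]
tcp_rot: [0.0, 0.959, -0.282, 0.0]
wrist_force: [-0.4, 0.2, 0.4]
opening: 0.0503
grasp_force: 0.0
```

```bash
python3 - <<'E'
from h import *
S=cams.read_camera("side");s=get_state();p=s["position"];q=s["tcp_rot"];print(p,s["joints"],s["opening"],2*np.arctan2(q[2],q[1]))
print("ball",ball(S))
x0,y0=195,110
c=cv2.resize(S["frame"][y0:y0+100,x0:x0+100,::-1],(600,600),interpolation=cv2.INTER_CUBIC)
for d in(p,p+[0,0,.033],np.array([.516,-.1165,.195])):
    a=(proj(d,S)-[x0,y0]+.5)*6; cv2.circle(c,tuple(int(v) for v in a),4,(0,255,0),1)
cv2.imwrite("pics/s4.png",c)
E
```

```text
[ 0.51597237 -0.11657854  0.25117109] [-4.69708806e-01 -9.46312002e-02 -8.88379123e-03  1.65628481e+00
 -3.06494464e-05 -3.03957670e+00] 0.04987500054325607 -0.5717247685886886
ball (np.float64(247.4), np.float64(221.6), 15)
```

View pics/s4.png

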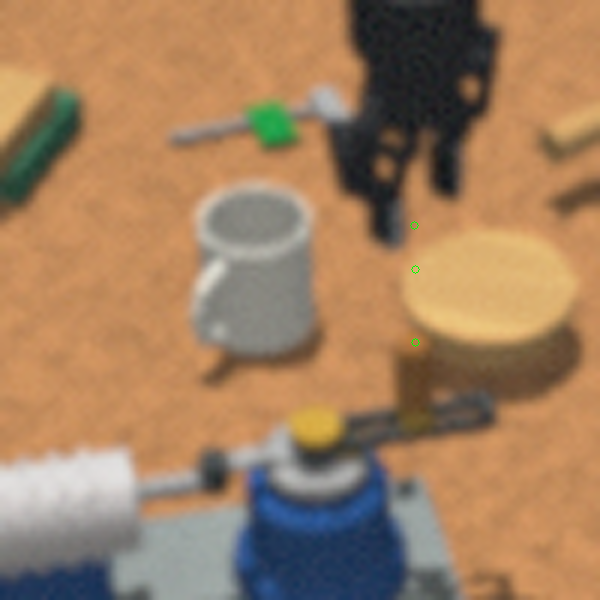

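{"fn": "play_rows", "kwargs": {
  "commands": [
    [50,[0.07,-0.05,1.0],[0,0,0]],
    [50,[0.07,-0.05,2.0],[0,0,0]],
    [50,[0.07,-0.05,2.8],[0,0,0]],
    [50,[0.07,-0.05,3.4],[0,0,0]],
    [50,[0.07,-0.05,3.8],[0,0,0]],
    [50,[0.07,-0.05,3.8],[0,0,0]]
  ]
}}

```text
time_s: 11.9
position: [0.5182, -0.1163, 0.1366]
tcp_rot: [-0.0, 0.96, -0.281, -0.0]
wrist_force: [-0.4, 0.5, 0.5]
opening: 0.0497
grasp_force: 0.0
```

{"fn": "play_rows", "kwargs": {
  "commands": [
    [50,[0,0,0.25],[0,0,0]],
    [50,[0,0,0.5],[0,0,0]],
    [50,[0,0,0.5],[0,0,0]]
  ]
}}

```text
time_s: 12.28
position: [0.5182, -0.1163, 0.1215]
tcp_rot: [-0.0, 0.96, -0.281, -0.0]
wrist_force: [-0.6, 0.1, -0.0]
opening: 0.05
grasp_force: 0.0
```

```bash
python3 - <<'E'
from h import *
S=cams.read_camera("side");s=get_state();p=s["position"];print(p,s["wrist_force"])
x0,y0=225,130
c=cv2.resize(S["frame"][y0:y0+70,x0:x0+70,::-1],(595,595),interpolation=cv2.INTER_CUBIC)
cv2.imwrite("pics/s5.png",c)
E
```

```text
[ 0.51837091 -0.11636758  0.12192297] [ 0.85959337  0.21288929 -0.56121759]
```

View pics/s5.png

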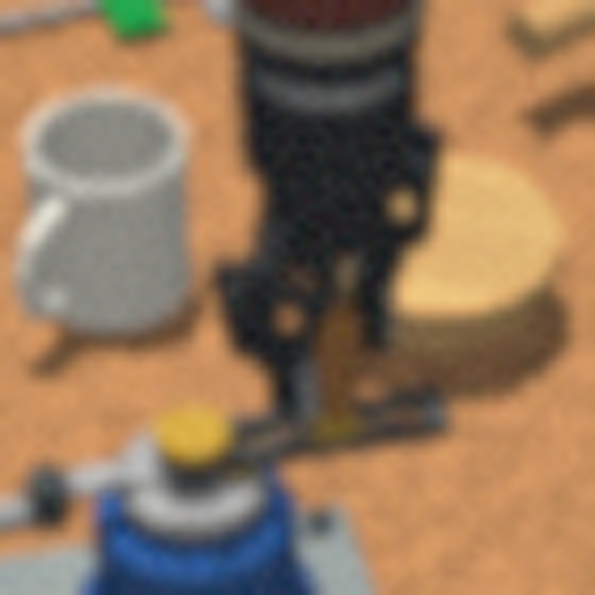

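{"fn": "play_rows", "kwargs": {
  "commands": [
    [38,[0,0,0],[0,0,0]],
    [32,[0,0,0],[0,0,0]],
    [29,[0,0,0],[0,0,0]],
    [26.5,[0,0,0],[0,0,0]],
    [26.5,[0,0,0],[0,0,0]]
  ],
  "squeeze": 80
}}

```text
time_s: 12.95
position: [0.5185, -0.1164, 0.1221]
tcp_rot: [0.0, 0.96, -0.281, 0.0]
wrist_force: [0.7, 0.6, 0.8]
opening: 0.0263
grasp_force: 0.0
```

```bash
cat > w.py <<'E'
import sys
from h import *
H=np.array([.578,-.100]);A=-2.866
def gen(c0,c1,n,op,r=.0625,dz=0,cmd=None,yawmax=99):
    s=get_state();q=s["tcp_rot"];y0=2*np.arctan2(q[2],q[1]);p=s["position"][:2] if cmd is None else np.array(cmd)
    R=np.array([[np.cos(y0),np.sin(y0)],[np.sin(y0),-np.cos(y0)]])  # columns tool x,y
    if True:
        a=s["wrist_force"][:2];d=s["position"][:2]-H;c=(A-np.arctan2(d[1],d[0]))%(2*np.pi);e=d/np.linalg.norm(d);t=np.array([e[1],-e[0]])
        print("now c",c.round(3),"r",np.linalg.norm(d).round(4),"yaw",y0.round(3),"Frad",(a@e).round(2),"Ftan",(a@t).round(2),"j6",s["joints"][5].round(2),"t",s["time_s"])
    out=[];acc=None
    for c in np.linspace(c0,c1,n+1)[1:]:
        t=H+r*np.array([np.cos(A-c),np.sin(A-c)]);d=R.T@(t-p)/.03
        cc=c if c<=6.9 else c-2*np.pi
        yaw=.275-max(c,.847)
        dy=(yaw-y0+np.pi)%(2*np.pi)-np.pi
        out.append(f"[{op}, [{d[0]:.2f}, {d[1]:.2f}, 0], [0, 0, {-dy/np.radians(5):.1f}]]")
    print("["+", ".join(out)+"]")
    print("end cmd",t.round(4))
if __name__=="__main__": 
    a=sys.argv; gen(float(a[1]),float(a[2]),int(a[3]),float(a[4]),r=float(a[5]),cmd=[float(a[6]),float(a[7])] if len(a)>6 else None)
E
python3 w.py 0 0.7 10 26.5 .0625
```

```text
now c 0.006 r 0.0617 yaw -0.57 Frad -0.83 Ftan 0.38 j6 -3.04 t 12.95
[[26.5, [-0.11, -0.07, 0], [0, 0, 0.0]], [26.5, [-0.21, -0.18, 0], [0, 0, 0.0]], [26.5, [-0.30, -0.30, 0], [0, 0, 0.0]], [26.5, [-0.38, -0.42, 0], [0, 0, 0.0]], [26.5, [-0.46, -0.54, 0], [0, 0, 0.0]], [26.5, [-0.52, -0.67, 0], [0, 0, 0.0]], [26.5, [-0.58, -0.81, 0], [0, 0, 0.0]], [26.5, [-0.62, -0.94, 0], [0, 0, 0.0]], [26.5, [-0.66, -1.09, 0], [0, 0, 0.0]], [26.5, [-0.69, -1.23, 0], [0, 0, 0.0]]]
end cmd [ 0.521  -0.0743]
```

{"fn": "play_rows", "kwargs": {
  "commands": [
    [26.5,[-0.11,-0.07,0],[0,0,0.0]],
    [26.5,[-0.21,-0.18,0],[0,0,0.0]],
    [26.5,[-0.3,-0.3,0],[0,0,0.0]],
    [26.5,[-0.38,-0.42,0],[0,0,0.0]],
    [26.5,[-0.46,-0.54,0],[0,0,0.0]],
    [26.5,[-0.52,-0.67,0],[0,0,0.0]]
  ]
}}

```text
time_s: 13.7
position: [0.5162, -0.0908, 0.1221]
tcp_rot: [0.0, 0.96, -0.281, 0.0]
wrist_force: [-1.0, -0.7, 0.1]
opening: 0.0264
grasp_force: 0.7
```

```bash
python3 w.py 0.42 1.4 14 26.5 .0625
```

```text
now c 0.424 r 0.0625 yaw -0.57 Frad 0.84 Ftan -0.82 j6 -3.0 t 13.7
[[26.5, [-0.05, -0.13, 0], [0, 0, 0.0]], [26.5, [-0.10, -0.27, 0], [0, 0, 0.0]], [26.5, [-0.13, -0.41, 0], [0, 0, 0.0]], [26.5, [-0.16, -0.55, 0], [0, 0, 0.0]], [26.5, [-0.18, -0.70, 0], [0, 0, 0.0]], [26.5, [-0.18, -0.84, 0], [0, 0, 0.0]], [26.5, [-0.18, -0.99, 0], [0, 0, 0.7]], [26.5, [-0.16, -1.13, 0], [0, 0, 1.6]], [26.5, [-0.14, -1.28, 0], [0, 0, 2.4]], [26.5, [-0.10, -1.42, 0], [0, 0, 3.2]], [26.5, [-0.06, -1.56, 0], [0, 0, 4.0]], [26.5, [-0.01, -1.69, 0], [0, 0, 4.8]], [26.5, [0.06, -1.82, 0], [0, 0, 5.6]], [26.5, [0.13, -1.95, 0], [0, 0, 6.4]]]
end cmd [ 0.551  -0.0436]
```

{"fn": "play_rows", "kwargs": {
  "commands": [
    [26.5,[-0.05,-0.13,0],[0,0,0]],
    [26.5,[-0.1,-0.27,0],[0,0,0]],
    [26.5,[-0.13,-0.41,0],[0,0,0]],
    [26.5,[-0.16,-0.55,0],[0,0,0]],
    [26.5,[-0.18,-0.7,0],[0,0,0]],
    [26.5,[-0.18,-0.84,0],[0,0,0]],
    [26.5,[-0.18,-0.99,0],[0,0,0.7]],
    [26.5,[-0.16,-1.13,0],[0,0,1.6]]
  ]
}}

```text
time_s: 14.7
position: [0.5305, -0.0598, 0.1221]
tcp_rot: [0.0, 0.937, -0.348, -0.0]
wrist_force: [-1.2, -2.0, 0.6]
opening: 0.0264
grasp_force: 1.6
```

```bash
python3 w.py 0.98 1.82 12 26.5 .0625
```

```text
now c 0.977 r 0.0623 yaw -0.712 Frad -0.35 Ftan -2.33 j6 -2.79 t 14.7
[[26.5, [-0.00, -0.15, 0], [0, 0, 0.7]], [26.5, [0.01, -0.30, 0], [0, 0, 1.5]], [26.5, [0.03, -0.44, 0], [0, 0, 2.3]], [26.5, [0.07, -0.58, 0], [0, 0, 3.1]], [26.5, [0.11, -0.72, 0], [0, 0, 3.9]], [26.5, [0.17, -0.86, 0], [0, 0, 4.7]], [26.5, [0.23, -0.99, 0], [0, 0, 5.5]], [26.5, [0.30, -1.11, 0], [0, 0, 6.3]], [26.5, [0.38, -1.24, 0], [0, 0, 7.1]], [26.5, [0.47, -1.35, 0], [0, 0, 7.9]], [26.5, [0.57, -1.46, 0], [0, 0, 8.7]], [26.5, [0.67, -1.56, 0], [0, 0, 9.5]]]
end cmd [ 0.5764 -0.0375]
```

{"fn": "play_rows", "kwargs": {
  "commands": [
    [26.5,[0,-0.15,0],[0,0,0.7]],
    [26.5,[0.01,-0.3,0],[0,0,1.5]],
    [26.5,[0.03,-0.44,0],[0,0,2.3]],
    [26.5,[0.07,-0.58,0],[0,0,3.1]],
    [26.5,[0.11,-0.72,0],[0,0,3.9]],
    [26.5,[0.17,-0.86,0],[0,0,4.7]],
    [26.5,[0.23,-0.99,0],[0,0,5.5]],
    [26.5,[0.3,-1.11,0],[0,0,6.3]],
    [26.5,[0.38,-1.24,0],[0,0,7.1]],
    [26.5,[0.47,-1.35,0],[0,0,7.9]],
    [26.5,[0.57,-1.46,0],[0,0,8.7]],
    [26.5,[0.67,-1.56,0],[0,0,9.5]]
  ]
}}

```text
time_s: 16.2
position: [0.5747, -0.037, 0.1219]
tcp_rot: [0.001, 0.718, -0.696, -0.001]
wrist_force: [-10.7, -0.4, 5.9]
opening: 0.0267
grasp_force: 5.1
```

```bash
python3 w.py 1.82 2.66 12 26.5 .0625 .5764 -.0375
```

```text
now c 1.794 r 0.0631 yaw -1.541 Frad 0.2 Ftan -10.71 j6 -1.89 t 16.2
[[26.5, [0.01, -0.14, 0], [0, 0, 0.9]], [26.5, [0.02, -0.29, 0], [0, 0, 1.7]], [26.5, [0.05, -0.43, 0], [0, 0, 2.5]], [26.5, [0.08, -0.57, 0], [0, 0, 3.3]], [26.5, [0.13, -0.71, 0], [0, 0, 4.1]], [26.5, [0.18, -0.85, 0], [0, 0, 4.9]], [26.5, [0.25, -0.98, 0], [0, 0, 5.7]], [26.5, [0.32, -1.10, 0], [0, 0, 6.5]], [26.5, [0.41, -1.22, 0], [0, 0, 7.3]], [26.5, [0.50, -1.34, 0], [0, 0, 8.1]], [26.5, [0.59, -1.45, 0], [0, 0, 8.9]], [26.5, [0.70, -1.55, 0], [0, 0, 9.7]]]
end cmd [ 0.6234 -0.0571]
```

{"fn": "play_rows", "kwargs": {
  "commands": [
    [26.5,[0.01,-0.14,0],[0,0,0.9]],
    [26.5,[0.02,-0.29,0],[0,0,1.7]],
    [26.5,[0.05,-0.43,0],[0,0,2.5]],
    [26.5,[0.08,-0.57,0],[0,0,3.3]],
    [26.5,[0.13,-0.71,0],[0,0,4.1]],
    [26.5,[0.18,-0.85,0],[0,0,4.9]],
    [26.5,[0.25,-0.98,0],[0,0,5.7]],
    [26.5,[0.32,-1.1,0],[0,0,6.5]],
    [26.5,[0.41,-1.22,0],[0,0,7.3]],
    [26.5,[0.5,-1.34,0],[0,0,8.1]],
    [26.5,[0.59,-1.45,0],[0,0,8.9]],
    [26.5,[0.7,-1.55,0],[0,0,9.7]]
  ]
}}

```text
time_s: 17.7
position: [0.6223, -0.0546, 0.122]
tcp_rot: [-0.0, -0.369, 0.929, 0.002]
wrist_force: [-7.1, 8.7, 4.3]
opening: 0.0268
grasp_force: 5.3
```

```bash
python3 w.py 2.66 3.64 14 26 .0625 .6234 -.0571
```

```text
now c 2.619 r 0.0634 yaw 3.897 Frad 1.3 Ftan -11.15 j6 -1.05 t 17.7
[[26.0, [0.00, -0.15, 0], [0, 0, 0.8]], [26.0, [0.02, -0.29, 0], [0, 0, 1.6]], [26.0, [0.04, -0.43, 0], [0, 0, 2.4]], [26.0, [0.08, -0.58, 0], [0, 0, 3.2]], [26.0, [0.12, -0.71, 0], [0, 0, 4.0]], [26.0, [0.18, -0.85, 0], [0, 0, 4.8]], [26.0, [0.24, -0.98, 0], [0, 0, 5.6]], [26.0, [0.32, -1.11, 0], [0, 0, 6.4]], [26.0, [0.40, -1.23, 0], [0, 0, 7.2]], [26.0, [0.49, -1.34, 0], [0, 0, 8.0]], [26.0, [0.58, -1.45, 0], [0, 0, 8.8]], [26.0, [0.69, -1.55, 0], [0, 0, 9.6]], [26.0, [0.80, -1.65, 0], [0, 0, 10.4]], [26.0, [0.92, -1.73, 0], [0, 0, 11.2]]]
end cmd [ 0.639  -0.1138]
```

{"fn": "play_rows", "kwargs": {
  "commands": [
    [25.5,[0,-0.15,0],[0,0,0.8]],
    [25,[0.02,-0.29,0],[0,0,1.6]],
    [25,[0.04,-0.43,0],[0,0,2.4]],
    [25,[0.08,-0.58,0],[0,0,3.2]],
    [25,[0.12,-0.71,0],[0,0,4]],
    [25,[0.18,-0.85,0],[0,0,4.8]],
    [25,[0.24,-0.98,0],[0,0,5.6]],
    [25,[0.32,-1.11,0],[0,0,6.4]],
    [25,[0.4,-1.23,0],[0,0,7.2]],
    [25,[0.49,-1.34,0],[0,0,8]],
    [25,[0.58,-1.45,0],[0,0,8.8]],
    [25,[0.69,-1.55,0],[0,0,9.6]],
    [25,[0.8,-1.65,0],[0,0,10.4]],
    [25,[0.92,-1.73,0],[0,0,11.2]]
  ]
}}

```text
time_s: 19.45
position: [0.6389, -0.1153, 0.1221]
tcp_rot: [-0.0, 0.112, 0.994, -0.001]
wrist_force: [-2.5, -7.2, -0.4]
opening: 0.025
grasp_force: 4.4
```

```bash
python3 w.py 3.64 4.76 16 25 .0625 .639 -.1138
```

```text
now c 3.664 r 0.0628 yaw 2.917 Frad -0.67 Ftan 7.57 j6 -0.15 t 19.45
[[25.0, [0.01, -0.15, 0], [0, 0, 0.8]], [25.0, [0.02, -0.29, 0], [0, 0, 1.6]], [25.0, [0.05, -0.44, 0], [0, 0, 2.4]], [25.0, [0.08, -0.58, 0], [0, 0, 3.2]], [25.0, [0.13, -0.72, 0], [0, 0, 4.0]], [25.0, [0.18, -0.85, 0], [0, 0, 4.8]], [25.0, [0.25, -0.98, 0], [0, 0, 5.6]], [25.0, [0.32, -1.11, 0], [0, 0, 6.4]], [25.0, [0.40, -1.23, 0], [0, 0, 7.2]], [25.0, [0.49, -1.34, 0], [0, 0, 8.0]], [25.0, [0.59, -1.45, 0], [0, 0, 8.8]], [25.0, [0.69, -1.55, 0], [0, 0, 9.6]], [25.0, [0.80, -1.65, 0], [0, 0, 10.4]], [25.0, [0.92, -1.73, 0], [0, 0, 11.2]], [25.0, [1.05, -1.81, 0], [0, 0, 12.0]], [25.0, [1.17, -1.88, 0], [0, 0, 12.8]]]
end cmd [ 0.5921 -0.1609]
```

Past the crossover smoothly; it now drives ahead as expected.

{"fn": "play_rows", "kwargs": {
  "commands": [
    [25,[0.01,-0.15,0],[0,0,0.8]],
    [25,[0.02,-0.29,0],[0,0,1.6]],
    [25,[0.05,-0.44,0],[0,0,2.4]],
    [25,[0.08,-0.58,0],[0,0,3.2]],
    [25,[0.13,-0.72,0],[0,0,4]],
    [25,[0.18,-0.85,0],[0,0,4.8]],
    [25,[0.25,-0.98,0],[0,0,5.6]],
    [25,[0.32,-1.11,0],[0,0,6.4]],
    [25,[0.4,-1.23,0],[0,0,7.2]],
    [25,[0.49,-1.34,0],[0,0,8]],
    [25,[0.59,-1.45,0],[0,0,8.8]],
    [25,[0.69,-1.55,0],[0,0,9.6]],
    [25,[0.8,-1.65,0],[0,0,10.4]],
    [25,[0.92,-1.73,0],[0,0,11.2]],
    [25,[1.05,-1.81,0],[0,0,12]],
    [25,[1.17,-1.88,0],[0,0,12.8]]
  ]
}}

```text
time_s: 21.45
position: [0.5914, -0.1609, 0.1219]
tcp_rot: [-0.001, 0.621, 0.784, -0.001]
wrist_force: [-5.7, -0.1, 1.8]
opening: 0.025
grasp_force: 2.7
```

```bash
python3 w.py 4.76 5.74 14 25 .0625 .5921 -.1609
```

```text
now c 4.771 r 0.0624 yaw 1.801 Frad -1.12 Ftan 5.58 j6 0.86 t 21.45
[[25.0, [0.01, -0.14, 0], [0, 0, 0.8]], [25.0, [0.02, -0.29, 0], [0, 0, 1.6]], [25.0, [0.05, -0.43, 0], [0, 0, 2.4]], [25.0, [0.08, -0.57, 0], [0, 0, 3.2]], [25.0, [0.13, -0.71, 0], [0, 0, 4.0]], [25.0, [0.18, -0.85, 0], [0, 0, 4.8]], [25.0, [0.25, -0.98, 0], [0, 0, 5.7]], [25.0, [0.32, -1.10, 0], [0, 0, 6.5]], [25.0, [0.40, -1.23, 0], [0, 0, 7.3]], [25.0, [0.49, -1.34, 0], [0, 0, 8.1]], [25.0, [0.59, -1.45, 0], [0, 0, 8.9]], [25.0, [0.70, -1.55, 0], [0, 0, 9.7]], [25.0, [0.81, -1.64, 0], [0, 0, 10.5]], [25.0, [0.93, -1.73, 0], [0, 0, 11.3]]]
end cmd [ 0.5353 -0.1456]
```

{"fn": "play_rows", "kwargs": {
  "commands": [
    [25,[0.01,-0.14,0],[0,0,0.8]],
    [25,[0.02,-0.29,0],[0,0,1.6]],
    [25,[0.05,-0.43,0],[0,0,2.4]],
    [25,[0.08,-0.57,0],[0,0,3.2]],
    [25,[0.13,-0.71,0],[0,0,4]],
    [25,[0.18,-0.85,0],[0,0,4.8]],
    [25,[0.25,-0.98,0],[0,0,5.7]],
    [25,[0.32,-1.1,0],[0,0,6.5]],
    [25,[0.4,-1.23,0],[0,0,7.3]],
    [25,[0.49,-1.34,0],[0,0,8.1]],
    [25,[0.59,-1.45,0],[0,0,8.9]],
    [25,[0.7,-1.55,0],[0,0,9.7]],
    [25,[0.81,-1.64,0],[0,0,10.5]],
    [25,[0.93,-1.73,0],[0,0,11.3]]
  ]
}}

```text
time_s: 23.2
position: [0.5357, -0.1455, 0.1221]
tcp_rot: [-0.0, 0.918, 0.397, 0.0]
wrist_force: [1.0, 0.2, -0.1]
opening: 0.0248
grasp_force: 0.2
```

```bash
python3 w.py 5.74 6.58 12 25 .0625 .5353 -.1456
```

```text
now c 5.738 r 0.0621 yaw 0.816 Frad -0.86 Ftan -0.6 j6 1.82 t 23.2
[[25.0, [0.00, -0.14, 0], [0, 0, 0.8]], [25.0, [0.02, -0.29, 0], [0, 0, 1.6]], [25.0, [0.04, -0.43, 0], [0, 0, 2.4]], [25.0, [0.08, -0.57, 0], [0, 0, 3.2]], [25.0, [0.12, -0.71, 0], [0, 0, 4.0]], [25.0, [0.18, -0.85, 0], [0, 0, 4.8]], [25.0, [0.24, -0.98, 0], [0, 0, 5.6]], [25.0, [0.31, -1.11, 0], [0, 0, 6.4]], [25.0, [0.40, -1.23, 0], [0, 0, 7.2]], [25.0, [0.48, -1.34, 0], [0, 0, 8.0]], [25.0, [0.58, -1.45, 0], [0, 0, 8.8]], [25.0, [0.69, -1.55, 0], [0, 0, 9.6]]]
end cmd [ 0.5155 -0.0987]
```

{"fn": "play_rows", "kwargs": {
  "commands": [
    [25,[0,-0.14,0],[0,0,0.8]],
    [25,[0.02,-0.29,0],[0,0,1.6]],
    [25,[0.04,-0.43,0],[0,0,2.4]],
    [25,[0.08,-0.57,0],[0,0,3.2]],
    [25,[0.12,-0.71,0],[0,0,4]],
    [25,[0.18,-0.85,0],[0,0,4.8]],
    [25,[0.24,-0.98,0],[0,0,5.6]],
    [25,[0.31,-1.11,0],[0,0,6.4]],
    [25,[0.4,-1.23,0],[0,0,7.2]],
    [25,[0.48,-1.34,0],[0,0,8]],
    [25,[0.58,-1.45,0],[0,0,8.8]],
    [25,[0.69,-1.55,0],[0,0,9.6]],
    [35,[0.69,-1.55,0],[0,0,9.6]],
    [50,[0.69,-1.55,0],[0,0,9.6]],
    [50,[0.69,-1.55,0],[0,0,9.6]]
  ]
}}

```text
time_s: 25.08
position: [0.5157, -0.0991, 0.1221]
tcp_rot: [-0.0, 1.0, -0.01, 0.0]
wrist_force: [-0.5, -0.5, 0.1]
opening: 0.0499
grasp_force: 0.0
```

```bash
python3 w.py 0.29 0.31 1 26 .0625 .5155 -.0987
python3 -c "
from h import *
s=get_state();print(s['joints'],s['opening'])"
```

```text
now c 0.291 r 0.0623 yaw -0.019 Frad 0.48 Ftan -0.53 j6 2.72 t 25.075
[[26.0, [0.00, -0.03, 0], [0, 0, 6.3]]]
end cmd [ 0.5155 -0.0978]
[-4.39226431e-01 -1.26227086e-01 -2.72854816e-01  1.42405389e+00
  9.76109802e-05  2.72161944e+00] 0.0499070747292213
```

{"fn": "play_rows", "kwargs": {
  "commands": [
    [50,[0,0,0],[0,0,-32.8]],
    [50,[0,0,0],[0,0,-32.8]],
    [50,[0,0,0],[0,0,-32.8]],
    [50,[0,0,0],[0,0,-32.8]],
    [50,[0,0,0],[0,0,-32.8]],
    [50,[0,0,0],[0,0,-32.8]],
    [50,[0,0,0],[0,0,-32.8]],
    [50,[0,0,0],[0,0,-32.8]],
    [50,[0,0,0],[0,0,-32.8]],
    [50,[0,0,0],[0,0,-32.8]],
    [50,[0,0,0],[0,0,-32.8]],
    [50,[0,0,0],[0,0,-32.8]],
    [50,[0,0,0],[0,0,-32.8]],
    [50,[0,0,0],[0,0,-32.8]],
    [50,[0,0,0],[0,0,-32.8]],
    [50,[0,0,0],[0,0,-32.8]],
    [50,[0,0,0],[0,0,-32.8]]
  ]
}}

```text
time_s: 27.2
position: [0.5156, -0.0991, 0.1221]
tcp_rot: [0.0, 0.149, 0.989, 0.0]
wrist_force: [0.7, -0.5, -0.1]
opening: 0.0498
grasp_force: 0.0
```

{"fn": "play_rows", "kwargs": {
  "commands": [
    [50,[0,0,0],[0,0,-32.8]],
    [50,[0,0,0],[0,0,-32.8]],
    [50,[0,0,0],[0,0,-32.8]],
    [50,[0,0,0],[0,0,-32.8]],
    [50,[0,0,0],[0,0,-32.8]],
    [50,[0,0,0],[0,0,-32.8]],
    [50,[0,0,0],[0,0,-32.8]],
    [50,[0,0,0],[0,0,-32.8]],
    [50,[0,0,0],[0,0,-32.8]],
    [50,[0,0,0],[0,0,-32.8]],
    [50,[0,0,0],[0,0,-32.8]],
    [50,[0,0,0],[0,0,-32.8]],
    [50,[0,0,0],[0,0,-32.8]],
    [50,[0,0,0],[0,0,-32.8]],
    [50,[0,0,0],[0,0,-32.8]],
    [50,[0,0,0],[0,0,-32.8]],
    [50,[0,0,0],[0,0,-32.8]],
    [36,[0,0,0],[0,0,-32.8]],
    [28,[0,0,0],[0,0,-32.8]],
    [26,[0,0,0],[0,0,-32.8]]
  ]
}}

```text
time_s: 29.7
position: [0.5156, -0.099, 0.1221]
tcp_rot: [0.0, 0.958, -0.285, 0.0]
wrist_force: [-0.5, -0.6, 0.6]
opening: 0.0259
grasp_force: 0.0
```

```bash
python3 w.py 0.3 1.42 16 26 .0625 .5155 -.0987
```

```text
now c 0.292 r 0.0624 yaw -0.579 Frad 0.52 Ftan -0.59 j6 -3.0 t 29.7
[[26.0, [-0.08, -0.13, 0], [0, 0, -0.1]], [26.0, [-0.14, -0.26, 0], [0, 0, -0.1]], [26.0, [-0.19, -0.40, 0], [0, 0, -0.1]], [26.0, [-0.24, -0.54, 0], [0, 0, -0.1]], [26.0, [-0.27, -0.68, 0], [0, 0, -0.1]], [26.0, [-0.30, -0.82, 0], [0, 0, -0.1]], [26.0, [-0.31, -0.97, 0], [0, 0, -0.1]], [26.0, [-0.32, -1.11, 0], [0, 0, 0.1]], [26.0, [-0.31, -1.26, 0], [0, 0, 0.9]], [26.0, [-0.29, -1.41, 0], [0, 0, 1.7]], [26.0, [-0.27, -1.55, 0], [0, 0, 2.5]], [26.0, [-0.23, -1.69, 0], [0, 0, 3.3]], [26.0, [-0.19, -1.83, 0], [0, 0, 4.1]], [26.0, [-0.13, -1.96, 0], [0, 0, 4.9]], [26.0, [-0.07, -2.09, 0], [0, 0, 5.7]], [26.0, [0.01, -2.22, 0], [0, 0, 6.5]]]
end cmd [ 0.5522 -0.0431]
```

{"fn": "play_rows", "kwargs": {
  "commands": [
    [26,[-0.08,-0.13,0],[0,0,0]],
    [26,[-0.14,-0.26,0],[0,0,0]],
    [26,[-0.19,-0.4,0],[0,0,0]],
    [26,[-0.24,-0.54,0],[0,0,0]],
    [26,[-0.27,-0.68,0],[0,0,0]],
    [26,[-0.3,-0.82,0],[0,0,0]],
    [26,[-0.31,-0.97,0],[0,0,0]],
    [26,[-0.32,-1.11,0],[0,0,0.1]],
    [26,[-0.31,-1.26,0],[0,0,0.9]],
    [26,[-0.29,-1.41,0],[0,0,1.7]],
    [26,[-0.27,-1.55,0],[0,0,2.5]],
    [26,[-0.23,-1.69,0],[0,0,3.3]],
    [26,[-0.19,-1.83,0],[0,0,4.1]],
    [26,[-0.13,-1.96,0],[0,0,4.9]],
    [26,[-0.07,-2.09,0],[0,0,5.7]],
    [26,[0.01,-2.22,0],[0,0,6.5]]
  ]
}}

```text
time_s: 31.7
position: [0.5516, -0.0433, 0.122]
tcp_rot: [0.001, 0.84, -0.543, -0.001]
wrist_force: [-6.5, -2.2, 2.8]
opening: 0.0259
grasp_force: 3.3
```

```bash
python3 w.py 1.42 2.68 18 26 .0625 .5522 -.0431
```

```text
now c 1.411 r 0.0626 yaw -1.149 Frad 0.79 Ftan -6.86 j6 -2.31 t 31.7
[[26.0, [0.00, -0.14, 0], [0, 0, 0.8]], [26.0, [0.02, -0.29, 0], [0, 0, 1.6]], [26.0, [0.04, -0.43, 0], [0, 0, 2.4]], [26.0, [0.08, -0.57, 0], [0, 0, 3.2]], [26.0, [0.12, -0.71, 0], [0, 0, 4.0]], [26.0, [0.18, -0.85, 0], [0, 0, 4.8]], [26.0, [0.24, -0.98, 0], [0, 0, 5.6]], [26.0, [0.31, -1.11, 0], [0, 0, 6.4]], [26.0, [0.39, -1.23, 0], [0, 0, 7.2]], [26.0, [0.48, -1.34, 0], [0, 0, 8.0]], [26.0, [0.58, -1.45, 0], [0, 0, 8.8]], [26.0, [0.69, -1.55, 0], [0, 0, 9.6]], [26.0, [0.80, -1.65, 0], [0, 0, 10.4]], [26.0, [0.91, -1.73, 0], [0, 0, 11.2]], [26.0, [1.04, -1.81, 0], [0, 0, 12.0]], [26.0, [1.17, -1.88, 0], [0, 0, 12.8]], [26.0, [1.30, -1.94, 0], [0, 0, 13.6]], [26.0, [1.44, -1.99, 0], [0, 0, 14.4]]]
end cmd [ 0.6243 -0.058 ]
```

{"fn": "play_rows", "kwargs": {
  "commands": [
    [26,[0,-0.14,0],[0,0,0.8]],
    [26,[0.02,-0.29,0],[0,0,1.6]],
    [26,[0.04,-0.43,0],[0,0,2.4]],
    [26,[0.08,-0.57,0],[0,0,3.2]],
    [26,[0.12,-0.71,0],[0,0,4]],
    [26,[0.18,-0.85,0],[0,0,4.8]],
    [26,[0.24,-0.98,0],[0,0,5.6]],
    [26,[0.31,-1.11,0],[0,0,6.4]],
    [26,[0.39,-1.23,0],[0,0,7.2]],
    [26,[0.48,-1.34,0],[0,0,8]],
    [26,[0.58,-1.45,0],[0,0,8.8]],
    [26,[0.69,-1.55,0],[0,0,9.6]],
    [26,[0.8,-1.65,0],[0,0,10.4]],
    [26,[0.91,-1.73,0],[0,0,11.2]],
    [26,[1.04,-1.81,0],[0,0,12]],
    [26,[1.17,-1.88,0],[0,0,12.8]],
    [26,[1.3,-1.94,0],[0,0,13.6]],
    [26,[1.44,-1.99,0],[0,0,14.4]]
  ]
}}

```text
time_s: 33.95
position: [0.6235, -0.0557, 0.122]
tcp_rot: [-0.0, -0.361, 0.933, 0.002]
wrist_force: [-7.3, 7.5, 4.2]
opening: 0.0259
grasp_force: 5.2
```

```bash
python3 w.py 2.68 3.66 14 25 .0625 .6243 -.058
```

```text
now c 2.645 r 0.0635 yaw 3.88 Frad -0.02 Ftan -10.43 j6 -1.04 t 33.95
[[25.0, [0.01, -0.14, 0], [0, 0, 0.8]], [25.0, [0.02, -0.29, 0], [0, 0, 1.6]], [25.0, [0.05, -0.43, 0], [0, 0, 2.4]], [25.0, [0.08, -0.57, 0], [0, 0, 3.2]], [25.0, [0.13, -0.71, 0], [0, 0, 4.0]], [25.0, [0.18, -0.85, 0], [0, 0, 4.8]], [25.0, [0.25, -0.98, 0], [0, 0, 5.6]], [25.0, [0.32, -1.11, 0], [0, 0, 6.4]], [25.0, [0.40, -1.23, 0], [0, 0, 7.2]], [25.0, [0.49, -1.34, 0], [0, 0, 8.0]], [25.0, [0.59, -1.45, 0], [0, 0, 8.8]], [25.0, [0.69, -1.55, 0], [0, 0, 9.6]], [25.0, [0.81, -1.64, 0], [0, 0, 10.4]], [25.0, [0.92, -1.73, 0], [0, 0, 11.2]]]
end cmd [ 0.6387 -0.115 ]
```

{"fn": "play_rows", "kwargs": {
  "commands": [
    [25.5,[0.01,-0.14,0],[0,0,0.8]],
    [25,[0.02,-0.29,0],[0,0,1.6]],
    [25,[0.05,-0.43,0],[0,0,2.4]],
    [25,[0.08,-0.57,0],[0,0,3.2]],
    [25,[0.13,-0.71,0],[0,0,4]],
    [25,[0.18,-0.85,0],[0,0,4.8]],
    [25,[0.25,-0.98,0],[0,0,5.6]],
    [25,[0.32,-1.11,0],[0,0,6.4]],
    [25,[0.4,-1.23,0],[0,0,7.2]],
    [25,[0.49,-1.34,0],[0,0,8]],
    [25,[0.59,-1.45,0],[0,0,8.8]],
    [25,[0.69,-1.55,0],[0,0,9.6]],
    [25,[0.81,-1.64,0],[0,0,10.4]],
    [25,[0.92,-1.73,0],[0,0,11.2]]
  ]
}}

```text
time_s: 35.7
position: [0.6389, -0.1167, 0.122]
tcp_rot: [-0.0, 0.121, 0.993, -0.001]
wrist_force: [-2.3, -8.7, -0.4]
opening: 0.0249
grasp_force: 4.5
```

```bash
python3 w.py 3.66 4.78 16 25 .0625 .6387 -.115
```

```text
now c 3.685 r 0.0632 yaw 2.9 Frad 0.11 Ftan 8.99 j6 -0.14 t 35.7
[[25.0, [0.01, -0.15, 0], [0, 0, 0.8]], [25.0, [0.02, -0.29, 0], [0, 0, 1.6]], [25.0, [0.05, -0.44, 0], [0, 0, 2.4]], [25.0, [0.08, -0.58, 0], [0, 0, 3.2]], [25.0, [0.13, -0.72, 0], [0, 0, 4.0]], [25.0, [0.18, -0.85, 0], [0, 0, 4.8]], [25.0, [0.25, -0.98, 0], [0, 0, 5.6]], [25.0, [0.32, -1.11, 0], [0, 0, 6.4]], [25.0, [0.40, -1.23, 0], [0, 0, 7.2]], [25.0, [0.49, -1.34, 0], [0, 0, 8.0]], [25.0, [0.59, -1.45, 0], [0, 0, 8.8]], [25.0, [0.69, -1.55, 0], [0, 0, 9.6]], [25.0, [0.81, -1.65, 0], [0, 0, 10.4]], [25.0, [0.93, -1.73, 0], [0, 0, 11.2]], [25.0, [1.05, -1.81, 0], [0, 0, 12.0]], [25.0, [1.18, -1.88, 0], [0, 0, 12.9]]]
end cmd [ 0.5909 -0.1612]
```

{"fn": "play_rows", "kwargs": {
  "commands": [
    [25,[0.01,-0.15,0],[0,0,0.8]],
    [25,[0.02,-0.29,0],[0,0,1.6]],
    [25,[0.05,-0.44,0],[0,0,2.4]],
    [25,[0.08,-0.58,0],[0,0,3.2]],
    [25,[0.13,-0.72,0],[0,0,4]],
    [25,[0.18,-0.85,0],[0,0,4.8]],
    [25,[0.25,-0.98,0],[0,0,5.6]],
    [25,[0.32,-1.11,0],[0,0,6.4]],
    [25,[0.4,-1.23,0],[0,0,7.2]],
    [25,[0.49,-1.34,0],[0,0,8]],
    [25,[0.59,-1.45,0],[0,0,8.8]],
    [25,[0.69,-1.55,0],[0,0,9.6]],
    [25,[0.81,-1.65,0],[0,0,10.4]],
    [25,[0.93,-1.73,0],[0,0,11.2]],
    [25,[1.05,-1.81,0],[0,0,12]],
    [25,[1.18,-1.88,0],[0,0,12.9]]
  ]
}}

```text
time_s: 37.7
position: [0.5905, -0.1615, 0.122]
tcp_rot: [-0.001, 0.632, 0.775, -0.0]
wrist_force: [-5.4, -0.8, 2.2]
opening: 0.0249
grasp_force: 2.7
```

```bash
python3 w.py 4.78 6.04 18 25 .0625 .5909 -.1612
```

```text
now c 4.787 r 0.0627 yaw 1.775 Frad -0.27 Ftan 5.45 j6 0.89 t 37.7
[[25.0, [0.01, -0.15, 0], [0, 0, 0.8]], [25.0, [0.02, -0.29, 0], [0, 0, 1.6]], [25.0, [0.05, -0.43, 0], [0, 0, 2.4]], [25.0, [0.08, -0.58, 0], [0, 0, 3.2]], [25.0, [0.12, -0.71, 0], [0, 0, 4.0]], [25.0, [0.18, -0.85, 0], [0, 0, 4.8]], [25.0, [0.24, -0.98, 0], [0, 0, 5.6]], [25.0, [0.32, -1.11, 0], [0, 0, 6.4]], [25.0, [0.40, -1.23, 0], [0, 0, 7.2]], [25.0, [0.49, -1.34, 0], [0, 0, 8.0]], [25.0, [0.58, -1.45, 0], [0, 0, 8.8]], [25.0, [0.69, -1.55, 0], [0, 0, 9.6]], [25.0, [0.80, -1.65, 0], [0, 0, 10.4]], [25.0, [0.92, -1.73, 0], [0, 0, 11.2]], [25.0, [1.04, -1.81, 0], [0, 0, 12.0]], [25.0, [1.17, -1.88, 0], [0, 0, 12.8]], [25.0, [1.30, -1.94, 0], [0, 0, 13.6]], [25.0, [1.44, -1.99, 0], [0, 0, 14.4]]]
end cmd [ 0.5237 -0.131 ]
```

{"fn": "play_rows", "kwargs": {
  "commands": [
    [25,[0.01,-0.15,0],[0,0,0.8]],
    [25,[0.02,-0.29,0],[0,0,1.6]],
    [25,[0.05,-0.43,0],[0,0,2.4]],
    [25,[0.08,-0.58,0],[0,0,3.2]],
    [25,[0.12,-0.71,0],[0,0,4]],
    [25,[0.18,-0.85,0],[0,0,4.8]],
    [25,[0.24,-0.98,0],[0,0,5.6]],
    [25,[0.32,-1.11,0],[0,0,6.4]],
    [25,[0.4,-1.23,0],[0,0,7.2]],
    [25,[0.49,-1.34,0],[0,0,8]],
    [25,[0.58,-1.45,0],[0,0,8.8]],
    [25,[0.69,-1.55,0],[0,0,9.6]],
    [25,[0.8,-1.65,0],[0,0,10.4]],
    [25,[0.92,-1.73,0],[0,0,11.2]],
    [25,[1.04,-1.81,0],[0,0,12]],
    [25,[1.17,-1.88,0],[0,0,12.8]],
    [25,[1.3,-1.94,0],[0,0,13.6]],
    [25,[1.44,-1.99,0],[0,0,14.4]]
  ]
}}

```text
time_s: 39.95
position: [0.5244, -0.1312, 0.1221]
tcp_rot: [0.0, 0.967, 0.256, 0.0]
wrist_force: [0.3, -1.1, -0.4]
opening: 0.0252
grasp_force: 0.4
```

```bash
python3 w.py 6.04 6.30 4 25 .0625 .5237 -.131
```

```text
now c 6.031 r 0.062 yaw 0.518 Frad 0.31 Ftan -1.13 j6 2.14 t 39.95
[[25.0, [0.01, -0.14, 0], [0, 0, 0.7]], [25.0, [0.02, -0.27, 0], [0, 0, 1.5]], [25.0, [0.04, -0.40, 0], [0, 0, 2.2]], [25.0, [0.07, -0.54, 0], [0, 0, 3.0]]]
end cmd [ 0.5176 -0.116 ]
```

Finish the turn, pause, open, and lift 150 mm straight up.

{"fn": "play_rows", "kwargs": {
  "commands": [
    [25,[0.01,-0.14,0],[0,0,0.7]],
    [25,[0.02,-0.27,0],[0,0,1.5]],
    [25,[0.04,-0.4,0],[0,0,2.2]],
    [25,[0.07,-0.54,0],[0,0,3]],
    [25,[0.07,-0.54,0],[0,0,3]],
    [35,[0.07,-0.54,0],[0,0,3]],
    [50,[0.07,-0.54,0],[0,0,3]],
    [55,[0.07,-0.54,0],[0,0,3]],
    [55,[0.07,-0.54,-0.7],[0,0,3]],
    [55,[0.07,-0.54,-2],[0,0,3]],
    [55,[0.07,-0.54,-3.5],[0,0,3]],
    [55,[0.07,-0.54,-5],[0,0,3]],
    [55,[0.07,-0.54,-5],[0,0,3]],
    [55,[0.07,-0.54,-5],[0,0,3]]
  ]
}}

```text
time_s: 41.7
position: [0.5178, -0.1165, 0.2715]
tcp_rot: [-0.0, 0.992, 0.129, -0.0]
wrist_force: [0.6, 0.7, -0.1]
opening: 0.055
grasp_force: 0.0
```

```bash
python3 - <<'E'
from h import *
S=cams.read_camera("side");s=get_state();print(s["position"],s["wrist_force"],s["time_s"],ball(S))
cv2.imwrite("pics/s6.png",cv2.resize(S["frame"][130:250,170:310,::-1],(700,600),interpolation=cv2.INTER_CUBIC))
E
```

```text
[ 0.51747144 -0.11627603  0.27090711] [ 0.37175486  1.25850021 -0.50944639] 41.75 (np.float64(247.4), np.float64(221.6), 15)
```

View pics/s6.png

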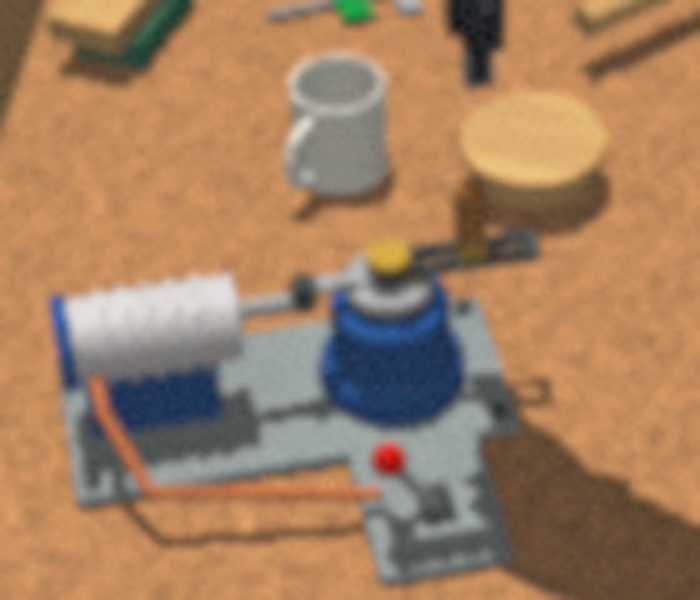

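The crank is back at rest with the handle at about (472,220), on the side away from the cylinder. The lever leans over to shut with its ball at (388,458), and the gripper is clear above.

```bash
python3 -c "
from station import sign_off
print(sign_off())"
```

```text
the job is handed in; nothing more can be done
None
```

I shut the bleed lever, turned the crank two full turns clockwise, let go with it back at rest, and handed the job in at about 42 s; the sign-off gave no verdict.

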